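# Change the snap-in filter cartridge of the bench vacuum unit

### The arm

A 7-joint arm with a two-finger parallel gripper is mounted at the origin on a cart in front of the work surface, level with it; the furniture and walls round the work are solid. World frame = base frame: x ahead of the robot, y to its left, z up, the work surface at z = 0. Lengths are in m, angles in rad, forces in N, time in s.
With the tool pointing down it reaches from about 0.35 to 0.9 m from the base axis. Payload 8.1 kg.
Tool frame: the origin (TCP) lies on the centre line of the jaws, within the pads' length; the fingertips stand arm.tips_ahead ahead of it and the grasp point (between the pads) lies 8 mm behind it (arm.tips_ahead is the distance from the TCP to the fingertips, in m); z points along the fingers, y is the direction in which the jaws open and shut (so a half turn about z gives the same grasp; the last joint's range is limited). The gripper opens to 92 mm and grips with 3 to 60 N. Pads are 19 mm wide; open, the fingers measure 130 mm over their backs; the gripper's body (75 mm by 190 mm) begins 47 mm behind the grasp point.
Start: joints at [1.237, 0.434, 0.025, 1.573, -0.012, 1.134, -0.075], TCP at [0.143, -0.608, 0.238] pointing down, gripper open.
Joint ranges: [-2.62, 2.62], [-0.44, 2.09], [-1.27, 1.32], [0.08, 2.57], [-1.32, 4.46], [0.12, 2], [-2.74, 2.74]. Speed limits (rad/s): [2.22, 2.22, 3.01, 3.01, 3.14, 3.14, 3.14].

### API

Orientations are given as a rotation vector (axis times angle).
In Python, from cell import arm gives the robot as it stands. The module is installed in compiled form; this text tells all that it offers.
- The arm moves only by the tool jog_arm, never from a script. Its argument "moves" is a list of rows, each an object with "twist": the turn, a rotation vector about the tool's x, y, z in units of 10 degrees (1.0 is 10 degrees), a list of three; "xyz": the shift along the tool's x, y, z in units of 60 mm (1.0 is 60 mm), a list of three; "grip": the closure, from -1 (fully open) to 1 (shut). A call has 1 to 5 rows; each row is the pose to reach, as a shift and turn from the pose commanded when the call began, along the tool's axes at that moment; what a row does not reach only later rows make up. A row lasts 1/8 s, in which the tool goes at most 62.5 mm and 10.7 degrees, less where a joint would pass 70% of its speed; a pose out of reach is approached as far as the arm can. A call with a gripper value outside its range is refused whole. The fingers move at their own pace and stop on an object; "force" is the grip in N (left out, the last holds). Time passes only in rows, so rows that repeat a pose let the fingers close. It gives the time, the measured TCP pose, the force and the opening at its end, in the units of the state.
- arm.observe(): the state, without advancing time (a new reading comes with each control period).
- arm.get_image(name): name is "scene" or "top"; returns the picture (420x560x3 uint8, blue, green, red); there is no depth.
- arm.camera_params(name): a dict with "mtx" (3x3 intrinsics, pixels), "T" (4x4, takes a point from camera to world coordinates). Camera axes: x right, y down, z forward; pixel columns grow to the right and rows downward; lengths in m; the calibration is good to about 2 mm. A picture is of the moment at which its call begins. camera_params takes no time and is no camera call.
- arm.sign_off(): hands the job in, once; it reports no verdict.
The state is a dict: "clock": time; "joints": joint angles; "dq": joint speeds; "joint_efforts": joint torques, N m; "position": TCP position; "ee_rot": TCP orientation; "force": force on the tool from outside, world axes, zero at the start; "ft_torque": the same for the moment, N m; "width": opening from 0.0 (shut) to 1.0 (fully open).
Only numpy, scipy, OpenCV 4.12 (cv2) and the standard library are available. Lean on these libraries where they do the work, as an engineer would, in place of code of your own. Each camera call takes 0.05 s, during which the arm holds its last target. There are 200 camera calls.

### The job

Change the filter cartridge of the vacuum unit on the bench. Pinch the two side tabs of the spent grey cartridge together, just firmly enough to free its catches, lift it out without wrenching it, and stand it upright in the yellow tray, never tipping it over on the way. Then push the fresh blue cartridge down into the empty pocket, gently, until it is fully home and both tabs have snapped out to lock it, and leave the other things on the bench where they are.

Things in the scene. Friction and masses are not known exactly. Their poses are not given: they have to be found in the camera images.
- unit: Light grey vacuum pump housing, 134 x 128 mm, dark front panel to its -x. Origin on the upright axis of the pocket, 10 mm above the bench; the flat top is at 62 mm. The pocket (46.4 along x, 56.4 along y, bevelled mouth) opens upward. It floats on soft rubber mounts: it sinks about 4.5 mm per 10 N pressed on it, 9 mm at most. Over 20 N of push or pull on a cartridge in it may damage it.
- spent: Used cartridge in the pocket: grey cap and tabs, brown pleats, 96 mm tall, foot 44 (x) x 54 (y). Origin: middle of its underside, z up. A tab stands on its +y and its -y side; pads 30 mm wide, 58 to 84 mm up, 58 to 62 mm across both. 6 to 7 N on each moves both in 9 mm and frees the catches; a sprung seal then lifts it 3.5 mm. Latched, its origin is 14 mm above the unit's. Over 25 N a tab cracks.
- fresh: New cartridge on the bench, of the same size and with the same two tabs (on its +y and -y sides, springs and 25 N limit as on the used one): blue cap and tabs, white pleats. Origin: middle of its underside, z up. Flat cap 44 x 40 mm, top at 96 mm. Fits either way round. The seal meets it 3.5 mm before home; pressed down with some 12 to 15 N its catches snap out; a hard stop lies 2 mm below home.
- fresh_tab_l (a joint): Angle in rad of the blue cartridge's tab on its own +y side: 0 sprung fully out, 0.13 pressed fully in.
- fresh_tab_r (a joint): Angle in rad of the blue cartridge's tab on its own -y side: 0 sprung fully out, 0.13 pressed fully in.
- tray: Yellow open tray for the used cartridge, 110 (x) x 96 (y) mm over its rim, rim 24 mm high, inner floor 98 x 84 mm and 3 mm above the bench. Fixed. Origin: middle of its underside. The blue cartridge and the tray stand on either side of the unit, and which is where changes.
- control_vial_red: Small white vial with a red cap, 24 mm across, 45 mm tall, loose, near the bench's front edge; leave it alone. Origin: middle of its underside.
- timer: White bench timer, 58 x 62 x 18 mm, loose, near the bench's front edge; leave it alone. Origin: middle of its underside.
- stain_bottle: Brown bottle with a black cap, 48 mm across, 104 mm tall, loose, behind the unit to the right; leave it alone. Origin: middle of its underside.
- pc_tower: Black computer tower, 378 (x) x 188 (y) x 390 mm, behind the work to the left; keep the arm clear of it and of the large white analyser further left. Origin: middle of its underside.
Not all that is in view belongs to the job. Leave any orange look-alike of the spent alone.

How it is judged:
On the way, in this order (a step that is already met when the one before it is completed fails the run):
1. the spent cartridge has been freed and lifted clear of the pocket (z of spent in the frame of unit above 0.07 m), for 0.1 s.
2. the spent cartridge stands upright in the yellow tray, let go (horizontal distance between spent and tray below 0.035 m and height (world z) of spent below 0.008 m and angle between spent's own z axis and vertical below 0.1 rad and contact force between the fingers and spent below 0.1 N), for 0.2 s.
At the end, for the whole second after the job is handed in: The blue cartridge is fully home in the pocket (origin at most 15.2 mm above the unit's, within 4 mm of its axis, upright) with both tabs sprung out (below 0.03 rad); the grey one stands upright (0.1 rad) on the tray's floor within 35 mm of its middle; both at rest (z of fresh in the frame of unit below 0.0152 m and horizontal distance between fresh and unit below 0.004 m and angle between fresh's own z axis and vertical below 0.05 rad and value of joint each of fresh_tab_l, fresh_tab_r below 0.03 rad and linear speed of each of fresh, spent below 0.02 m/s and horizontal distance between spent and tray below 0.035 m and height (world z) of spent below 0.008 m and angle between spent's own z axis and vertical below 0.1 rad); the robot touches nothing.
It fails at once if a cartridge was squeezed or pressed by the fingers with over 50 N in all (25 N on each tab): the tabs crack (contact force between the fingers and spent above 50 N or contact force between the fingers and fresh above 50 N).
It fails at once if a cartridge was rammed into the unit or wrenched in its catches (contact force between cartridge and unit over 40 N; about 17 N of it is the seal's own load on a latched cartridge) (contact force between any of spent, fresh and unit above 40 N).
It fails at once if the used cartridge was tipped by more than 0.6 rad (angle between spent's own z axis and vertical above 0.6 rad).
It fails at once if the red-capped vial, the timer or the brown bottle was moved by more than 20 mm (distance of any of control_vial_red, timer, stain_bottle from where it was at the start of the episode above 0.02 m).
It also fails if it takes over 67 s, if anything falls off the work surface, if the arm or the gripper's body presses on something with over 40 N, if the wrist force passes 120 N, or if a joint passes its speed limit or range.

## Working session

There is one attempt and no reset: what is moved stays moved. The work goes in short steps, Python scripts to look and compute and a tool call to move; the robot and the scene stay as the last step left them, time stands still between calls to the robot, and variables do not carry over. Pictures are saved under pics/ and viewed, about 8 in all and at most 12, crops included, and the job is handed in when it is done.

Besides the shell and the picture viewer there is one more tool, called after "Emit:" as name(argument=value, ...) on one line, values as JSON. jog_arm: Moves the arm, as the interface text tells. Its arguments: {"type":"object","properties":{"moves":{"type":"array","items":{"type":"object","properties":{"twist":{"type":"array","items":{"type":"number"}},"xyz":{"type":"array","items":{"type":"number"}},"grip":{"type":"number"}}}},"force":{"type":"number"}},"required":["moves"]}

```bash
mkdir -p pics; python3 - <<'E'
from cell import arm
import cv2,numpy as np
s=arm.observe();print({k:np.round(v,3).tolist() for k,v in s.items()},arm.tips_ahead)
for n in("scene","top"):
    cv2.imwrite(f"pics/{n}0.png",arm.get_image(n));p=arm.camera_params(n);print(n,np.round(p["mtx"],1).tolist(),np.round(p["T"],3).tolist())
E
```

```text
{'clock': 0.0, 'joints': [1.237, 0.435, 0.025, 1.574, -0.012, 1.134, -0.075], 'dq': [0.001, 0.001, -0.002, 0.0, -0.001, -0.001, 0.002], 'joint_efforts': [-0.001, -66.785, 0.984, -31.446, -0.061, 0.043, 0.0], 'position': [0.143, -0.608, 0.237], 'ee_rot': [-3.119, -0.361, 0.001], 'force': [1.034, -0.182, 0.828], 'ft_torque': [0.024, 0.002, -0.023], 'width': 0.998} 0.011
scene [[457.3, 0.0, 277.6], [0.0, 457.3, 213.1], [0.0, 0.0, 1.0]] [[-0.664, -0.429, 0.613, -0.11], [-0.748, 0.384, -0.541, 0.47], [-0.003, -0.818, -0.575, 0.662], [0.0, 0.0, 0.0, 1.0]]
top [[418.3, 0.0, 280.9], [0.0, 418.3, 205.8], [0.0, 0.0, 1.0]] [[0.025, -0.981, 0.19, 0.321], [-0.999, -0.03, -0.027, -0.078], [0.032, -0.19, -0.981, 1.17], [0.0, 0.0, 0.0, 1.0]]
```

View pics/scene0.png

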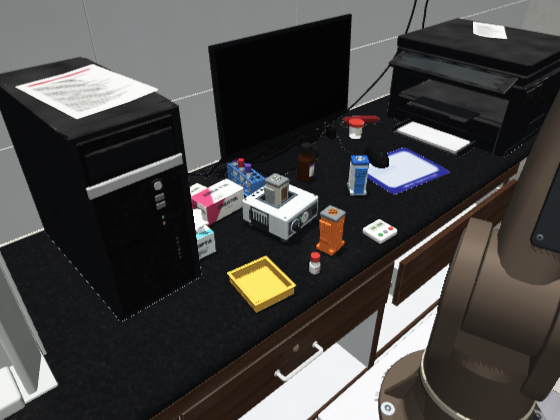

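View pics/top0.png

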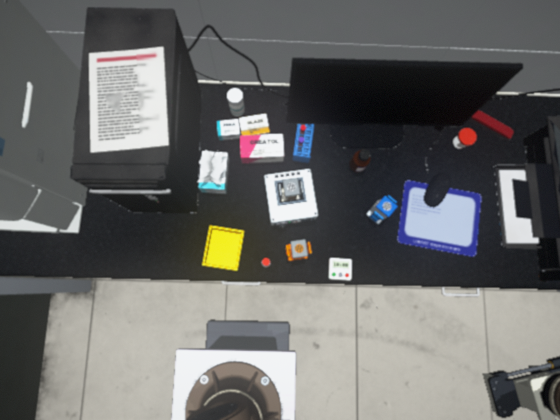

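The top view shows the unit with the grey cartridge at (291,190), the blue cartridge at (381,208) and the tray at (223,248). The red vial is at (266,262), the timer at (340,268) and the bottle at (361,160). There are two candidates for the spent cartridge: the grey one in the unit's pocket and the orange look-alike at (299,250). The grey one in the pocket fits the description. I'll confirm that in an enlarged crop.

```bash
cat > h.py <<'E'
import cv2,numpy as np
from cell import arm
def ray(n,px,z):
    p=arm.camera_params(n);T=p["T"];d=T[:3,:3]@np.linalg.solve(p["mtx"],[px[0],px[1],1]);o=T[:3,3]
    return o+d*(z-o[2])/d[2]
def proj(n,X):
    p=arm.camera_params(n);T=p["T"];c=T[:3,:3].T@(np.array(X)-T[:3,3]);u=p["mtx"]@c;return u[:2]/u[2]
def quad(n,mask,z,off=(0,0)):
    cs,_=cv2.findContours(mask.astype(np.uint8),cv2.RETR_EXTERNAL,cv2.CHAIN_APPROX_NONE)
    c=max(cs,key=cv2.contourArea)[:,0]+np.array(off)
    w=np.array([ray(n,p,z)[:2] for p in c],np.float32)
    return cv2.minAreaRect(w),len(c)
E
python3 - <<'E'
from h import *
t=cv2.imread("pics/top0.png");s=cv2.imread("pics/scene0.png")
a=cv2.resize(t[160:235,255:405],None,fx=5,fy=5,interpolation=cv2.INTER_CUBIC)
b=cv2.resize(s[145:250,235:385],None,fx=5,fy=5,interpolation=cv2.INTER_CUBIC)[:]
cv2.imwrite("pics/c1.png",a);cv2.imwrite("pics/c2.png",b)
h=cv2.cvtColor(t,cv2.COLOR_BGR2HSV)
def R(x0,x1,y0,y1):
    m=np.zeros(t.shape[:2],bool);m[y0:y1,x0:x1]=1;return m
print("tray",quad("top",(abs(h[...,0].astype(int)-28)<6)&(h[...,1]>150)&(h[...,2]>120)&R(190,255,215,280),.024))
print("unit",quad("top",(h[...,2]>110)&R(255,330,160,230),.062))
for nm,z in(("blue",.096),):print(nm,quad("top",(abs(h[...,0].astype(int)-107)<12)&(h[...,1]>120)&(h[...,2]>90)&R(360,398,190,228),z))
E
```

```text
tray (((0.4227107763290405, 0.046312738209962845), (0.09917201846837997, 0.11356571316719055), 82.84608459472656), 149)
unit (((0.5640892386436462, -0.13346150517463684), (0.14350102841854095, 0.13190974295139313), 9.834792137145996), 186)
blue (((0.5406603217124939, -0.3878788650035858), (0.04730334132909775, 0.05080061033368111), 50.47574234008789), 53)
```

View pics/c1.png

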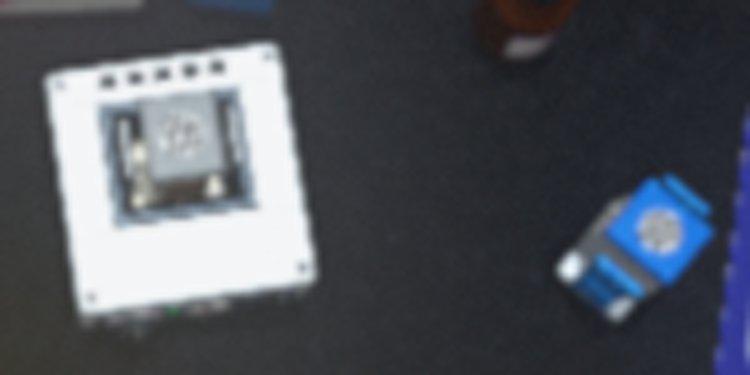

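View pics/c2.png

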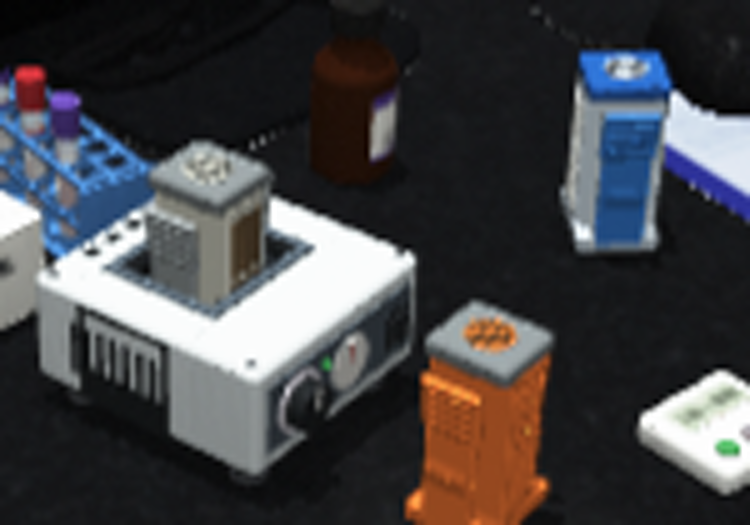

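The crops confirm it. The spent cartridge has a grey cap and brown pleats and sits in the pocket, and the orange look-alike stands apart. I'll use the crop corners: spent cap about (140,95), (213,93), (222,172), (150,180); blue cap about (655,178), (713,230), (662,285), (605,240).

```bash
python3 - <<'E'
from h import *
def C(pts,z,nm,o=(255,160)):
    w=np.array([ray("top",((x+.5)/5-.5+o[0],(y+.5)/5-.5+o[1]),z)[:2] for x,y in pts])
    e=np.roll(w,-1,0)-w
    print(nm,w.mean(0).round(4),"len",np.linalg.norm(e,axis=1).round(4),"ang",np.degrees(np.arctan2(e[:,1],e[:,0])).round(1))
C([(140,95),(213,93),(222,172),(150,180)],.120,"spentcap")
C([(655,178),(713,230),(662,285),(605,240)],.096,"bluecap")
C([(98,107),(240,93),(258,205),(118,225)],.062,"pocket")
C([(45,72),(278,42),(315,280),(80,310)],.062,"unit")
C([(672,175),(710,212)],.084,"blue tab far");C([(597,252),(645,292)],.084,"blue tab near")
def S(pts,z,nm):
    w=np.array([ray("scene",((x+.5)/5-.5+235,(y+.5)/5-.5+145),z)[:2] for x,y in pts])
    e=np.roll(w,-1,0)-w
    print("S",nm,w.mean(0).round(4),"len",np.linalg.norm(e,axis=1).round(4),"ang",np.degrees(np.arctan2(e[:,1],e[:,0])).round(1))
S([(205,138),(273,173),(218,210),(150,178)],.120,"spent")
S([(577,51),(650,49),(670,88),(585,93)],.096,"blue")
for z in(.12,):
    for n in("top","scene"):print(n,proj(n,(.58,-.133,z)))
E
```

```text
spentcap [ 0.5756 -0.131 ] len [0.0379 0.0422 0.0374 0.0453] ang [ -86.5 -172.7   98.3    7.9]
bluecap [ 0.5364 -0.3854] len [0.0406 0.0412 0.0377 0.0439] ang [-131.9  137.4   52.1  -38.5]
pocket [ 0.5772 -0.1327] len [0.0782 0.0632 0.0768 0.0665] ang [ -82.3 -170.3  100.    10.9]
unit [ 0.5675 -0.1335] len [0.1294 0.1341 0.1277 0.1331] ang [ -80.5 -170.8   99.1   10. ]
blue tab far [ 0.561  -0.4067] len [0.028 0.028] ang [-134.5   45.5]
blue tab near [ 0.5171 -0.3681] len [0.0327 0.0327] ang [-129.5   50.5]
S spent [ 0.5695 -0.1285] len [0.0451 0.041  0.0419 0.0443] ang [-177.3  100.2    6.5  -76.2]
S blue [ 0.5368 -0.3821] len [0.0387 0.0425 0.0443 0.0454] ang [-128.6  143.3   54.9  -43.9]
top [291.66390878 184.95549688]
scene [275.35005638 177.05520019]
```

```bash
cat >> h.py <<'E'
from scipy.spatial.transform import Rotation as Ro
def to(pos,yaw):
    s=arm.observe();R=Ro.from_rotvec(s["ee_rot"]);x=R.as_matrix()[:,0]
    cur=np.degrees(np.arctan2(x[1],x[0]));d=(yaw-cur+90)%180-90
    T=Ro.from_euler('z',cur+d,degrees=True)*Ro.from_rotvec([np.pi,0,0])
    print("t",round(s["clock"],2),"pos",np.round(s["position"],4),"yaw",cur.round(1),"tilt",np.degrees(np.arccos(-R.as_matrix()[2,2])).round(2),"q",np.round(s["joints"],2),"F",np.round(s["force"],1),"w",round(92*s["width"],1))
    print(" -> xyz",(R.inv().apply(np.array(pos)-s["position"])/.06).round(3),"twist",(np.degrees((R.inv()*T).as_rotvec())/10).round(3))
E
python3 -c "
from h import *
to((.574,-.131,.20),9.5)"
```

```text
t 0.1 pos [ 0.1428 -0.608   0.237 ] yaw 13.2 tilt 0.08 q [ 1.24  0.44  0.02  1.57 -0.01  1.13 -0.08] F [-0.5 -0.3  0. ] w 92.1
 -> xyz [ 8.814 -6.096  0.624] twist [-0.008  0.001  0.372]
```

Emit:
jog_arm(moves=[{"xyz":[0.85,-0.6,-0.2],"twist":[0,0,0],"grip":-1},{"xyz":[1.7,-1.2,-0.2],"twist":[0,0,0],"grip":-1},{"xyz":[2.5,-1.75,-0.2],"twist":[0,0,0],"grip":-1},{"xyz":[3.3,-2.3,-0.2],"twist":[0,0,0],"grip":-1},{"xyz":[4.1,-2.85,-0.2],"twist":[0,0,0],"grip":-1}], force=12)

```text
clock: 0.72
position: [0.3442, -0.3841, 0.2496]
ee_rot: [-3.121, -0.362, 0.0]
force: [0.5, -0.4, 0.5]
width: 1.002
```

Emit:
jog_arm(moves=[{"xyz":[0.85,-0.6,0],"twist":[0,0,0.1],"grip":-1},{"xyz":[1.7,-1.2,0],"twist":[0,0,0.2],"grip":-1},{"xyz":[2.5,-1.75,0],"twist":[0,0,0.3],"grip":-1},{"xyz":[3.3,-2.3,0],"twist":[0,0,0.37],"grip":-1},{"xyz":[4.0,-2.8,0],"twist":[0,0,0.37],"grip":-1}])

```text
clock: 1.35
position: [0.5396, -0.1654, 0.2495]
ee_rot: [-3.13, -0.262, 0.001]
force: [0.3, -0.3, 0.9]
width: 1.001
```

```bash
python3 -c "
from h import *
to((.574,-.131,.20),9.5)"
```

```text
t 1.35 pos [ 0.5396 -0.1654  0.2495] yaw 9.6 tilt 0.02 q [ 0.37  0.34 -0.22  1.69  0.08  1.12 -1.28] F [ 0.3 -0.3  0.9] w 92.1
 -> xyz [ 0.661 -0.469  0.824] twist [-0.001  0.002  0.005]
```

Emit:
jog_arm(moves=[{"xyz":[0.5,-0.35,0.6],"twist":[0,0,0],"grip":-1},{"xyz":[0.66,-0.47,1.3],"twist":[0,0,0],"grip":-1},{"xyz":[0.66,-0.47,1.65],"twist":[0,0,0],"grip":-1},{"xyz":[0.66,-0.47,1.65],"twist":[0,0,0],"grip":-1}])

```text
clock: 1.85
position: [0.5715, -0.1326, 0.1488]
ee_rot: [-3.13, -0.261, 0.007]
force: [-0.1, -0.3, 0.8]
width: 0.999
```

```bash
python3 -c "
from h import *
to((.574,-.131,.087),9.5)
a=arm.get_image('scene');b=arm.get_image('top')
o=np.hstack([cv2.resize(a[130:250,230:340],None,fx=3.5,fy=3.5,interpolation=2),cv2.resize(b[145:265,235:345],None,fx=3.5,fy=3.5,interpolation=2)])
cv2.imwrite('pics/d1.png',o)"
```

```text
t 1.85 pos [ 0.5715 -0.1326  0.1488] yaw 9.5 tilt 0.25 q [ 0.3   0.48 -0.22  1.76  0.13  0.93 -1.38] F [-0.1 -0.3  0.8] w 91.9
 -> xyz [ 0.05  -0.018  1.029] twist [-0.008  0.024  0.004]
```

View pics/d1.png

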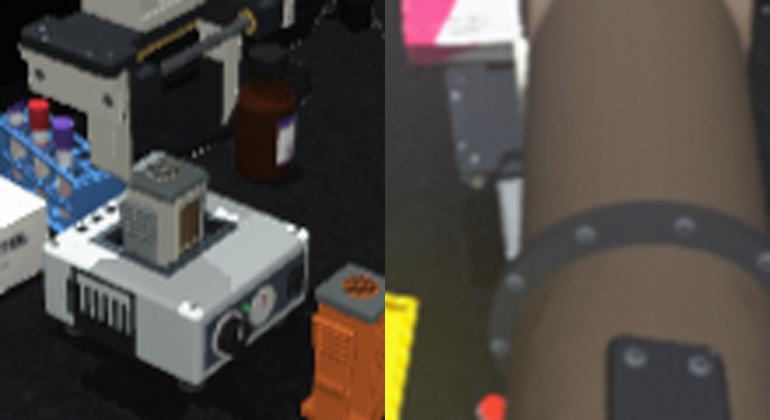

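The scene crop shows the +y finger, with its tip around crop (105–130,180), next to the grey cap. The top view is hidden by the arm. I'll check where the fingertip should project.

```bash
python3 -c "
from h import *
s=arm.observe();R=Ro.from_rotvec(s['ee_rot'])
f=lambda u:((u-[230,130])*3.5).round()
print('tcp',s['position'])
for y in(-.046,-.065,.046,.065):
  for x in(-.0095,.0095):
    print(y,x,f(proj('scene',s['position']+R.apply([x,y,.011]))))
c=Ro.from_euler('z',9.5,degrees=True)
for ctr in((.574,-.131),(.570,-.129),(.577,-.133)):
  print(ctr,[f(proj('scene',np.array([*ctr,.12])+c.apply([x,y,0]))).tolist() for x,y in((.022,.02),(.022,-.02),(-.022,-.02),(-.022,.02))])
"
```

```text
tcp [ 0.57313343 -0.13318469  0.15130989]
-0.046 -0.0095 [132. 175.]
-0.046 0.0095 [109. 165.]
-0.065 -0.0095 [112. 187.]
-0.065 0.0095 [ 89. 177.]
0.046 -0.0095 [220. 119.]
0.046 0.0095 [198. 111.]
0.065 -0.0095 [237. 109.]
0.065 0.0095 [215. 100.]
(0.574, -0.131) [[117.0, 171.0], [156.0, 147.0], [207.0, 168.0], [169.0, 193.0]]
(0.57, -0.129) [[119.0, 174.0], [157.0, 150.0], [209.0, 171.0], [171.0, 196.0]]
(0.577, -0.133) [[117.0, 168.0], [155.0, 144.0], [207.0, 165.0], [169.0, 190.0]]
```

Emit:
jog_arm(moves=[{"xyz":[0,0,0.4],"twist":[0,0,0],"grip":-1},{"xyz":[0,0,0.8],"twist":[0,0,0],"grip":-1},{"xyz":[0,0,1.06],"twist":[0,0,0],"grip":-1},{"xyz":[0,0,1.06],"twist":[0,0,0],"grip":-1},{"xyz":[0,0,1.06],"twist":[0,0,0],"grip":-1}])

```text
clock: 2.58
position: [0.5737, -0.1331, 0.0882]
ee_rot: [3.13, 0.26, 0.002]
force: [0.5, -0.0, -0.3]
width: 1.0
```

```bash
python3 -c "
from h import *
to((.573,-.131,.087),9.5)"
```

```text
t 2.58 pos [ 0.5737 -0.1331  0.0882] yaw 9.5 tilt 0.09 q [ 0.29  0.55 -0.21  1.81  0.15  0.8  -1.41] F [ 0.5 -0.  -0.3] w 92.0
 -> xyz [-0.005 -0.036  0.02 ] twist [ 0.003 -0.009  0.001]
```

Emit:
jog_arm(moves=[{"xyz":[0,-0.03,0],"twist":[0,0,0],"grip":-0.4},{"xyz":[0,-0.03,0],"twist":[0,0,0],"grip":-0.4},{"xyz":[0,-0.03,0],"twist":[0,0,0],"grip":-0.3},{"xyz":[0,-0.03,0],"twist":[0,0,0],"grip":-0.2},{"xyz":[0,-0.03,0],"twist":[0,0,0],"grip":-0.1}], force=10)

```text
clock: 3.2
position: [0.5727, -0.1313, 0.0872]
ee_rot: [3.131, 0.261, 0.0]
force: [0.6, 0.5, 0.3]
width: 0.567
```

Emit:
jog_arm(moves=[{"xyz":[0,0,0],"twist":[0,0,0],"grip":0},{"xyz":[0,0,0],"twist":[0,0,0],"grip":0.1},{"xyz":[0,0,0],"twist":[0,0,0],"grip":0.2},{"xyz":[0,0,0],"twist":[0,0,0],"grip":0.3},{"xyz":[0,0,0],"twist":[0,0,0],"grip":0.4}])

```text
clock: 3.82
position: [0.5727, -0.1312, 0.0872]
ee_rot: [3.131, 0.261, 0.0]
force: [-0.5, 0.4, 1.9]
width: 0.448
```

```bash
python3 -c "
from h import *
to((.573,-.131,.087),9.5)"
```

```text
t 3.83 pos [ 0.5727 -0.1312  0.0872] yaw 9.5 tilt 0.01 q [ 0.28  0.55 -0.21  1.81  0.15  0.79 -1.41] F [-0.5  0.4  1.9] w 41.2
 -> xyz [ 0.005 -0.003  0.003] twist [ 0.001 -0.001  0.002]
```

Both tabs are fully in (41 mm) with little side force. I'll lift slowly.

Emit:
jog_arm(moves=[{"xyz":[0,0,-0.04],"twist":[0,0,0],"grip":0.4},{"xyz":[0,0,-0.08],"twist":[0,0,0],"grip":0.4},{"xyz":[0,0,-0.14],"twist":[0,0,0],"grip":0.4},{"xyz":[0,0,-0.2],"twist":[0,0,0],"grip":0.4},{"xyz":[0,0,-0.28],"twist":[0,0,0],"grip":0.4}])

```text
clock: 4.45
position: [0.5726, -0.1311, 0.1042]
ee_rot: [-3.131, -0.261, 0.0]
force: [0.3, 0.2, -1.5]
width: 0.45
```

```bash
python3 -c "
from h import *
to((.573,-.131,.2),9.5)"
```

```text
t 4.45 pos [ 0.5726 -0.1311  0.1042] yaw 9.5 tilt 0.01 q [ 0.29  0.53 -0.22  1.8   0.15  0.83 -1.4 ] F [ 0.3  0.2 -1.5] w 41.4
 -> xyz [ 7.000e-03 -1.000e-03 -1.597e+00] twist [-0.     0.001  0.002]
```

Emit:
jog_arm(moves=[{"xyz":[0,0,-0.25],"twist":[0,0,0],"grip":0.4},{"xyz":[0,0,-0.55],"twist":[0,0,0],"grip":0.4},{"xyz":[0,0,-0.9],"twist":[0,0,0],"grip":0.4},{"xyz":[0,0,-1.25],"twist":[0,0,0],"grip":0.4},{"xyz":[0,0,-1.5],"twist":[0,0,0],"grip":0.4}])

```text
clock: 5.08
position: [0.5732, -0.1312, 0.1961]
ee_rot: [3.13, 0.261, 0.003]
force: [0.1, -0.4, -1.7]
width: 0.452
```

```bash
python3 -c "
from h import *
a=arm.get_image('scene');cv2.imwrite('pics/e1.png',cv2.resize(a[100:330,190:390],None,fx=3,fy=2.6))
to((.4227,.0463,.19),-7.2)"
```

```text
t 5.12 pos [ 0.574  -0.1313  0.1977] yaw 9.5 tilt 0.24 q [ 0.3   0.42 -0.23  1.7   0.11  1.02 -1.37] F [1.4 0.4 1.1] w 41.0
 -> xyz [-1.997 -3.336  0.115] twist [ 0.005 -0.024  1.672]
```

View pics/e1.png

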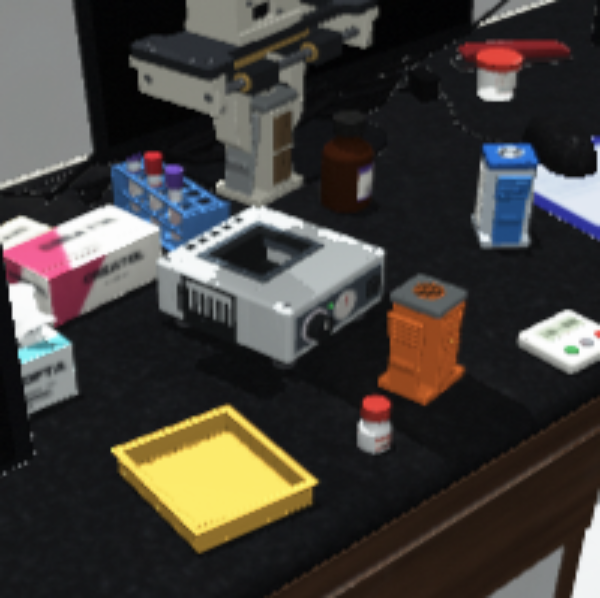

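The cartridge is out, upright and hanging clear, with its foot at about (258,190), and the pocket is empty. I'll carry it to the tray smoothly.

Emit:
jog_arm(moves=[{"xyz":[-0.15,-0.25,0],"twist":[0,0,0.1],"grip":0.4},{"xyz":[-0.4,-0.7,0],"twist":[0,0,0.35],"grip":0.4},{"xyz":[-0.7,-1.2,0],"twist":[0,0,0.65],"grip":0.4},{"xyz":[-1.0,-1.7,0],"twist":[0,0,0.95],"grip":0.4},{"xyz":[-1.3,-2.2,0],"twist":[0,0,1.25],"grip":0.4}])

```text
clock: 5.75
position: [0.4715, -0.0123, 0.193]
ee_rot: [-3.14, 0.084, 0.003]
force: [0.2, -0.1, -0.3]
width: 0.449
```

```bash
python3 -c "
from h import *
to((.4227,.0463,.10),-7.2)"
```

```text
t 5.75 pos [ 0.4715 -0.0123  0.193 ] yaw -3.1 tilt 0.11 q [ 0.12  0.25 -0.25  1.98  0.08  0.92 -1.79] F [ 0.2 -0.1 -0.3] w 41.3
 -> xyz [-0.861 -0.931  1.552] twist [0.    0.011 0.412]
```

Emit:
jog_arm(moves=[{"xyz":[-0.25,-0.27,0],"twist":[0,0,0.12],"grip":0.4},{"xyz":[-0.5,-0.55,0.1],"twist":[0,0,0.25],"grip":0.4},{"xyz":[-0.75,-0.8,0.3],"twist":[0,0,0.35],"grip":0.4},{"xyz":[-0.86,-0.93,0.6],"twist":[0,0,0.4],"grip":0.4},{"xyz":[-0.86,-0.93,0.9],"twist":[0,0,0.4],"grip":0.4}])

```text
clock: 6.38
position: [0.423, 0.0457, 0.1388]
ee_rot: [3.136, -0.189, -0.003]
force: [0.2, -0.3, -0.7]
width: 0.452
```

Emit:
jog_arm(moves=[{"xyz":[0,0,0.25],"twist":[0,0,0],"grip":0.4},{"xyz":[0,0,0.5],"twist":[0,0,0],"grip":0.4},{"xyz":[0,0,0.75],"twist":[0,0,0],"grip":0.4},{"xyz":[0,0,0.95],"twist":[0,0,0],"grip":0.4},{"xyz":[0,0,1.05],"twist":[0,0,0],"grip":0.4}])

```text
clock: 7.0
position: [0.4242, 0.0447, 0.0761]
ee_rot: [3.136, -0.191, -0.002]
force: [-0.0, -0.8, -1.4]
width: 0.448
```

```bash
python3 -c "
from h import *
to((.4227,.0463,.066),-7.2)
a=arm.get_image('scene');cv2.imwrite('pics/e2.png',cv2.resize(a[130:330,190:390],None,fx=3,fy=3))"
```

```text
t 7.0 pos [0.4242 0.0447 0.0761] yaw -7.0 tilt 0.09 q [-0.03  0.37 -0.25  2.2   0.16  0.59 -2.09] F [-0.  -0.8 -1.4] w 41.2
 -> xyz [-0.028 -0.023  0.169] twist [0.002 0.008 0.023]
```

View pics/e2.png

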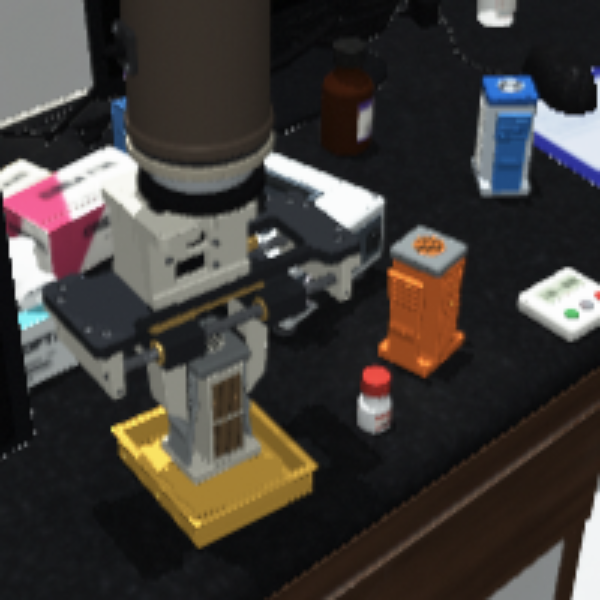

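The cartridge is upright just above the tray floor, with its foot at about (215,455), and inside the rim. I'll lower it to contact.

Emit:
jog_arm(moves=[{"xyz":[0,0,0.04],"twist":[0,0,0],"grip":0.4},{"xyz":[0,0,0.08],"twist":[0,0,0],"grip":0.4},{"xyz":[0,0,0.11],"twist":[0,0,0],"grip":0.4},{"xyz":[0,0,0.14],"twist":[0,0,0],"grip":0.4},{"xyz":[0,0,0.14],"twist":[0,0,0],"grip":0.4}])

```text
clock: 7.68
position: [0.4252, 0.0445, 0.0685]
ee_rot: [3.136, -0.191, -0.0]
force: [-0.1, 0.1, -0.1]
width: 0.451
```

Emit:
jog_arm(moves=[{"xyz":[0,0,0.02],"twist":[0,0,0],"grip":0.4},{"xyz":[0,0,0.04],"twist":[0,0,0],"grip":0.4},{"xyz":[0,0,0.05],"twist":[0,0,0],"grip":0.4}])

```text
clock: 8.05
position: [0.4252, 0.0445, 0.0655]
ee_rot: [3.136, -0.191, -0.0]
force: [-0.6, 0.6, -0.9]
width: 0.452
```

Emit:
jog_arm(moves=[{"xyz":[0,0,0.02],"twist":[0,0,0],"grip":0.4},{"xyz":[0,0,0.035],"twist":[0,0,0],"grip":0.4},{"xyz":[0,0,0.035],"twist":[0,0,0],"grip":0.4}])

```text
clock: 8.43
position: [0.4253, 0.0445, 0.0635]
ee_rot: [3.136, -0.191, 0.0]
force: [0.2, -0.4, 1.9]
width: 0.447
```

It is on the floor (+1.9 N). Releasing.

Emit:
jog_arm(moves=[{"xyz":[0,0,0],"twist":[0,0,0],"grip":0},{"xyz":[0,0,0],"twist":[0,0,0],"grip":-0.25},{"xyz":[0,0,0],"twist":[0,0,0],"grip":-0.5},{"xyz":[0,0,0],"twist":[0,0,0],"grip":-1},{"xyz":[0,0,0],"twist":[0,0,0],"grip":-1}])

```text
clock: 9.05
position: [0.4253, 0.0445, 0.0633]
ee_rot: [3.136, -0.191, -0.0]
force: [1.1, 0.4, 0.1]
width: 0.888
```

Emit:
jog_arm(moves=[{"xyz":[0,0,0],"twist":[0,0,0],"grip":-1},{"xyz":[0,0,-0.3],"twist":[0,0,0],"grip":-1},{"xyz":[0,0,-0.9],"twist":[0,0,0],"grip":-1},{"xyz":[0,0,-1.9],"twist":[0,0,0],"grip":-1},{"xyz":[0,0,-2.9],"twist":[0,0,0],"grip":-1}])

```text
clock: 9.68
position: [0.4247, 0.0445, 0.2391]
ee_rot: [-3.136, 0.191, 0.001]
force: [0.6, -0.6, -0.6]
width: 1.003
```

```bash
python3 -c "
from h import *
to((.5365,-.384,.25),50)"
```

```text
t 9.68 pos [0.4247 0.0445 0.2391] yaw -7.0 tilt 0.04 q [ 0.04  0.13 -0.3   2.    0.04  1.02 -1.97] F [ 0.6 -0.6 -0.6] w 92.3
 -> xyz [ 2.715  6.863 -0.183] twist [-2.000e-03  3.000e-03 -5.697e+00]
```

Emit:
jog_arm(moves=[{"xyz":[0.3,0.8,-0.18],"twist":[0,0,-0.6],"grip":-1},{"xyz":[0.65,1.65,-0.18],"twist":[0,0,-1.3],"grip":-1},{"xyz":[1.0,2.5,-0.18],"twist":[0,0,-2.0],"grip":-1},{"xyz":[1.3,3.35,-0.18],"twist":[0,0,-2.7],"grip":-1},{"xyz":[1.65,4.2,-0.18],"twist":[0,0,-3.4],"grip":-1}])

```text
clock: 10.3
position: [0.493, -0.2193, 0.2482]
ee_rot: [3.053, 0.74, 0.0]
force: [1.5, 0.7, 0.9]
width: 0.998
```

```bash
python3 -c "
from h import *
to((.5365,-.384,.2),50)"
```

```text
t 10.3 pos [ 0.493  -0.2193  0.2482] yaw 27.3 tilt 0.0 q [ 0.45  0.3  -0.16  1.76  0.05  1.09 -0.83] F [1.5 0.7 0.9] w 91.8
 -> xyz [-0.613  2.773  0.804] twist [ 0.    -0.    -2.274]
```

Emit:
jog_arm(moves=[{"xyz":[-0.2,0.8,0],"twist":[0,0,-0.7],"grip":-1},{"xyz":[-0.4,1.6,0],"twist":[0,0,-1.4],"grip":-1},{"xyz":[-0.55,2.3,0],"twist":[0,0,-2.0],"grip":-1},{"xyz":[-0.61,2.77,0.4],"twist":[0,0,-2.27],"grip":-1},{"xyz":[-0.61,2.77,0.8],"twist":[0,0,-2.27],"grip":-1}])

```text
clock: 10.92
position: [0.5354, -0.3852, 0.1988]
ee_rot: [2.852, 1.317, -0.001]
force: [0.1, -0.3, -0.7]
width: 1.002
```

```bash
python3 -c "
from h import *
to((.5365,-.384,.10),50)
a=arm.get_image('scene');b=arm.get_image('top')
cv2.imwrite('pics/f_top.png',b);cv2.imwrite('pics/f_sc.png',a)
o=np.hstack([cv2.resize(a[110:210,300:400],None,fx=4,fy=4,interpolation=2),cv2.resize(b[160:260,205:305],None,fx=4,fy=4,interpolation=2)])
cv2.imwrite('pics/f1.png',o)"
```

```text
t 10.93 pos [ 0.5354 -0.3852  0.1988] yaw 49.6 tilt 0.06 q [ 0.66  0.53 -0.17  1.52  0.1   1.1  -0.25] F [ 0.1 -0.3 -0.7] w 92.2
 -> xyz [0.029 0.    1.647] twist [ 0.002  0.005 -0.043]
```

View pics/f1.png

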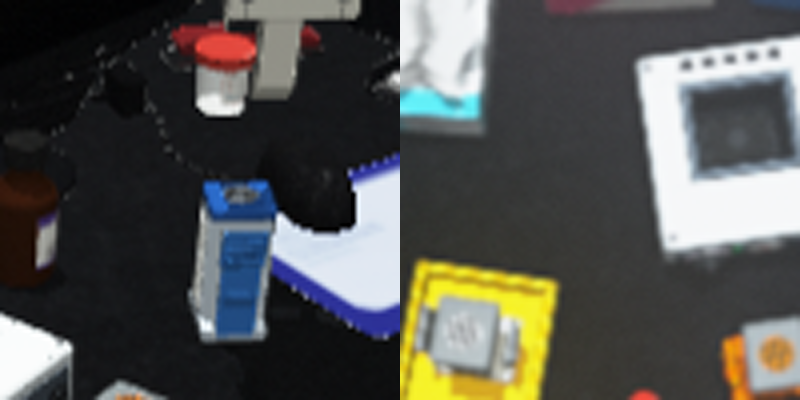

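The spent cartridge stands upright in the tray with its cap at crop (465,330), and the pocket shows at (745,125). The blue cartridge is undisturbed. I'll measure the pocket and the dark object beside the blue one.

```bash
python3 -c "
from h import *
b=cv2.imread('pics/f_top.png');t=cv2.imread('pics/top0.png')
print('mouse',[ray('top',p,.02).round(3).tolist() for p in((427,200),(435,178),(435,190))])
g=cv2.cvtColor(b,cv2.COLOR_BGR2GRAY);m=np.zeros_like(g);m[165:230,262:320]=1
white=((g>190)&(m>0)).astype(np.uint8)
cs,h=cv2.findContours(white,cv2.RETR_CCOMP,cv2.CHAIN_APPROX_NONE)
for c,hh in zip(cs,h[0]):
  if cv2.contourArea(c)>300:
    w=np.array([ray('top',p,.062)[:2] for p in c[:,0]],np.float32);print('hole' if hh[3]>=0 else 'outer',cv2.minAreaRect(w))
    M=cv2.moments(c);print(ray('top',(M['m10']/M['m00'],M['m01']/M['m00']),.062)[:2])
"
```

```text
mouse [[0.573, -0.524, 0.02], [0.639, -0.55, 0.02], [0.603, -0.548, 0.02]]
outer ((0.566587507724762, -0.1331022083759308), (0.13327531516551971, 0.1272539496421814), 9.855621337890625)
[ 0.56569666 -0.13306176]
hole ((0.5775957703590393, -0.1322137713432312), (0.07329384982585907, 0.08280371129512787), 10.033750534057617)
[ 0.5771551  -0.13207699]
```

Pocket centre is about (0.577,-0.132), yaw about 9.9°. The dark object is 15 cm from the blue cartridge, so the descent is clear.

Emit:
jog_arm(moves=[{"xyz":[0,0,0.5],"twist":[0,0,0],"grip":-1},{"xyz":[0,0,1.0],"twist":[0,0,0],"grip":-1},{"xyz":[0,0,1.6],"twist":[0,0,0],"grip":-1},{"xyz":[0,0,2.1],"twist":[0,0,0],"grip":-1},{"xyz":[0,0,2.26],"twist":[0,0,0],"grip":-1}])

```text
clock: 11.65
position: [0.5353, -0.3815, 0.0638]
ee_rot: [-2.849, -1.321, 0.002]
force: [-0.4, 0.1, -0.2]
width: 1.0
```

```bash
python3 -c "
from h import *
to((.5364,-.3845,.063),50)
b=arm.get_image('scene');o=cv2.resize(b[110:210,300:400],None,fx=5,fy=5,interpolation=2);cv2.imwrite('pics/g1.png',o)"
```

```text
t 11.65 pos [ 0.5353 -0.3815  0.0638] yaw 49.7 tilt 0.12 q [ 0.64  0.67 -0.16  1.65  0.13  0.84 -0.28] F [-0.4  0.1 -0.2] w 92.0
 -> xyz [-0.026  0.046  0.013] twist [-0.012  0.001 -0.025]
```

View pics/g1.png

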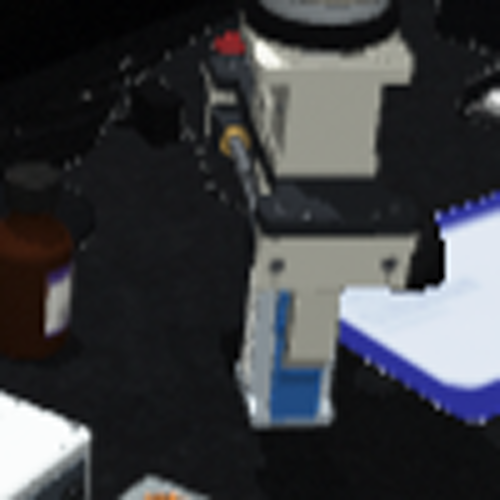

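The +y-side finger is in front of the blue tab, with the finger centre at about crop (312,330) and the tab spanning 272–328 at row 380. I'll check the lateral offset numerically.

```bash
python3 -c "
from h import *
s=arm.observe();R=Ro.from_rotvec(s['ee_rot']);p=s['position']
f=lambda X:((proj('scene',X)-[300,110])*5).round(1)
print(R.as_matrix()[:,1])
for y in(-.065,):
  for x in(-.0095,.0095): print('tip',f(p+R.apply([x,y,.011])))
for dx in(-.004,0,.004):
  print(dx,'tab at z.03',[f(np.array([p[0],p[1],.03])+R.apply([x+dx,-.03,0])).tolist() for x in(-.015,.015)],'foot z0',[f(np.array([p[0],p[1],.0])+R.apply([x+dx,-.027,0])).tolist() for x in(-.022,.022)])
"
```

```text
[ 0.76322676 -0.64612788 -0.0019161 ]
tip [326.8 381.6]
tip [289.3 382.1]
-0.004 tab at z.03 [[328.2, 382.8], [271.1, 383.7]] foot z0 [[334.3, 427.6], [251.8, 428.9]]
0 tab at z.03 [[320.6, 382.9], [263.4, 383.8]] foot z0 [[326.8, 427.8], [244.3, 429.0]]
0.004 tab at z.03 [[313.0, 383.0], [255.8, 383.9]] foot z0 [[319.3, 427.9], [236.8, 429.2]]
```

Both views agree that the tool should shift about −2 mm in x and +2.5 mm in y. I'll correct that and pinch at 10 N.

Emit:
jog_arm(moves=[{"xyz":[-0.03,0.04,0.01],"twist":[0,0,0],"grip":-0.4},{"xyz":[-0.03,0.04,0.01],"twist":[0,0,0],"grip":-0.4},{"xyz":[-0.03,0.04,0.01],"twist":[0,0,0],"grip":-0.3},{"xyz":[-0.03,0.04,0.01],"twist":[0,0,0],"grip":-0.2},{"xyz":[-0.03,0.04,0.01],"twist":[0,0,0],"grip":-0.1}], force=10)

```text
clock: 12.32
position: [0.5368, -0.3854, 0.0645]
ee_rot: [2.85, 1.32, 0.001]
force: [0.4, -0.1, 2.7]
width: 0.563
```

Emit:
jog_arm(moves=[{"xyz":[0,0,0],"twist":[0,0,0],"grip":0},{"xyz":[0,0,0],"twist":[0,0,0],"grip":0.1},{"xyz":[0,0,0],"twist":[0,0,0],"grip":0.2},{"xyz":[0,0,0],"twist":[0,0,0],"grip":0.4},{"xyz":[0,0,0],"twist":[0,0,0],"grip":0.4}])

```text
clock: 12.95
position: [0.5367, -0.3853, 0.0643]
ee_rot: [2.85, 1.321, 0.0]
force: [0.1, 0.4, 5.5]
width: 0.445
```

Emit:
jog_arm(moves=[{"xyz":[0,0,-0.15],"twist":[0,0,0],"grip":0.4},{"xyz":[0,0,-0.5],"twist":[0,0,0],"grip":0.4},{"xyz":[0,0,-1.1],"twist":[0,0,0],"grip":0.4},{"xyz":[0,0,-1.7],"twist":[0,0,0],"grip":0.4},{"xyz":[0,0,-2.2],"twist":[0,0,0],"grip":0.4}])

```text
clock: 13.58
position: [0.5363, -0.3852, 0.1975]
ee_rot: [2.851, 1.321, -0.0]
force: [0.8, 0.4, -2.0]
width: 0.44
```

```bash
python3 -c "
from h import *
to((.5763,-.1315,.195),9.9)"
```

```text
t 13.57 pos [ 0.5363 -0.3852  0.1975] yaw 49.7 tilt 0.0 q [ 0.66  0.53 -0.18  1.52  0.1   1.1  -0.24] F [ 0.8  0.4 -2. ] w 40.5
 -> xyz [ 3.657 -2.224  0.042] twist [0.    0.    3.981]
```

Emit:
jog_arm(moves=[{"xyz":[0.3,-0.2,0],"twist":[0,0,0.3],"grip":0.4},{"xyz":[0.9,-0.55,0],"twist":[0,0,1.0],"grip":0.4},{"xyz":[1.5,-0.9,0],"twist":[0,0,1.7],"grip":0.4},{"xyz":[2.1,-1.3,0],"twist":[0,0,2.4],"grip":0.4},{"xyz":[2.7,-1.65,0],"twist":[0,0,3.1],"grip":0.4}])

```text
clock: 14.2
position: [0.5652, -0.1961, 0.196]
ee_rot: [-3.1, -0.505, 0.001]
force: [0.3, 0.6, -1.3]
width: 0.443
```

```bash
python3 -c "
from h import *
to((.5763,-.1315,.165),9.9)"
```

```text
t 14.2 pos [ 0.5652 -0.1961  0.196 ] yaw 18.5 tilt 0.05 q [ 0.31  0.43 -0.09  1.69  0.04  1.03 -1.04] F [ 0.3  0.6 -1.3] w 40.8
 -> xyz [ 0.517 -0.962  0.517] twist [-0.003  0.004  0.859]
```

Emit:
jog_arm(moves=[{"xyz":[0.2,-0.4,0],"twist":[0,0,0.4],"grip":0.4},{"xyz":[0.4,-0.75,0.1],"twist":[0,0,0.7],"grip":0.4},{"xyz":[0.52,-0.96,0.3],"twist":[0,0,0.86],"grip":0.4},{"xyz":[0.52,-0.96,0.5],"twist":[0,0,0.86],"grip":0.4},{"xyz":[0.52,-0.96,0.5],"twist":[0,0,0.86],"grip":0.4}])

```text
clock: 14.82
position: [0.5756, -0.134, 0.1649]
ee_rot: [3.129, 0.277, -0.004]
force: [-1.1, -0.6, -1.6]
width: 0.442
```

```bash
python3 -c "
from h import *
to((.5763,-.1315,.13),9.9)
b=arm.get_image('scene');o=cv2.resize(b[120:220,230:330],None,fx=5.5,fy=5.5,interpolation=2);cv2.imwrite('pics/i1.png',o)
f=lambda X:((proj('scene',X)-[230,120])*5.5).round(1).tolist()
s=arm.observe();c=Ro.from_euler('z',9.9,degrees=True)
o=np.array(s['position'])-[0,0,.0643]
print('foot',[f(o+c.apply([x,y,0])) for x,y in((-.022,.027),(-.022,-.027),(.022,.027))])
"
```

```text
t 14.82 pos [ 0.5756 -0.134   0.1649] yaw 10.1 tilt 0.15 q [ 0.19  0.45 -0.07  1.74  0.04  0.95 -1.29] F [-1.1 -0.6 -1.6] w 40.7
 -> xyz [ 0.02  -0.038  0.582] twist [-0.001  0.015  0.021]
foot [[258.8, 398.2], [337.5, 344.9], [177.6, 363.6]]
```

View pics/i1.png

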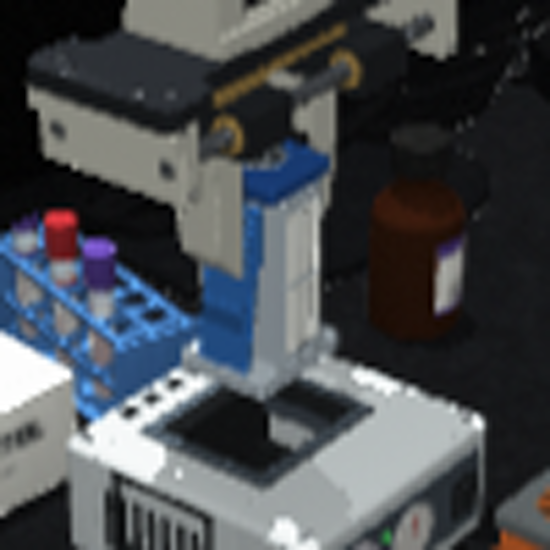

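The blue cartridge hangs upright just above the pocket. Its foot corners match the prediction within 1–2 px. The pocket frame's corners in this crop are about (150,430), (375,405), (258,480). I'll cross-check the centre from here.

```bash
python3 -c "
from h import *
b=cv2.imread('pics/e1.png')
P=lambda x,y:ray('scene',(x/5.5+230,y/5.5+120),.062)[:2]
l,r,bt=P(148,430),P(375,406),P(256,484)
print('diag centre',(l+r)/2,np.linalg.norm(l-bt),np.linalg.norm(r-bt))
# e1 crop: corners (232,250)l,(325,240)r,(275,278)b,(262,212)t
Q=lambda x,y:ray('scene',(x/3+190,y/2.6+100),.062)[:2]
q=np.array([Q(*p) for p in((212,248),(265,216),(325,241),(272,277))]);print(q.mean(0),np.linalg.norm(np.roll(q,-1,0)-q,axis=1))
"
```

```text
diag centre [ 0.58302503 -0.14269877] 0.0628952877772073 0.08004805547665061
[ 0.58603028 -0.15129295] [0.07105001 0.06637035 0.07372261 0.06792159]
```

```bash
python3 -c "
from h import *
f=lambda X:((proj('scene',X)-[230,120])*5.5).round(1).tolist()
c=Ro.from_euler('z',9.9,degrees=True)
o=np.array([.577,-.132,.062])
print('frame',[f(o+c.apply([x,y,0])) for x,y in((.0335,.0385),(-.0335,.0385),(-.0335,-.0385),(.0335,-.0385))])
u=np.array([.5663,-.133,.062])
print('unit',[f(u+c.apply([x,y,0])) for x,y in((.067,.064),(-.067,.064),(-.067,-.064),(.067,-.064))])
# fit with mask in this picture: bright unit top
b=cv2.imread('pics/i1.png');im=arm.get_image('scene')
o=cv2.resize(im[160:220,235:325],None,fx=8,fy=8,interpolation=cv2.INTER_CUBIC);cv2.imwrite('pics/i2.png',o)
"
```

```text
frame [[136.7, 444.6], [258.0, 499.5], [367.9, 420.6], [248.4, 370.4]]
unit [[56.3, 453.1], [303.1, 567.8], [483.5, 430.6], [243.4, 332.0]]
```

View pics/i2.png

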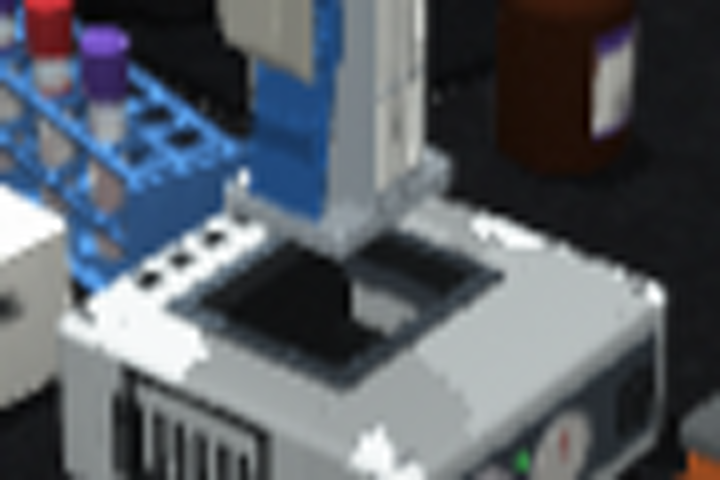

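```bash
cat >> h.py <<'E'
def tri(a,b):
    A=[];B=[]
    for n,px in(("scene",a),("top",b)):
        p=arm.camera_params(n);T=p["T"];d=T[:3,:3]@np.linalg.solve(p["mtx"],[*px,1]);d/=np.linalg.norm(d)
        M=np.eye(3)-np.outer(d,d);A.append(M);B.append(M@T[:3,3])
    X=np.linalg.lstsq(np.vstack(A),np.hstack(B),rcond=None)[0]
    return X.round(4),proj("scene",X)-a,proj("top",X)-b
E
python3 -c "
from h import *
t=lambda X:proj('top',X)
pt=t((.5774,-.1322,.062));print('pocket',pt,tri((276.75,196.15),pt))
k=lambda x,y:((x+.5)/5-.5+255,(y+.5)/5-.5+160)
print('blue cap',tri((235+620/5,145+70/5),k(659,233)))
print('spent cap',tri((235+212/5,145+175/5),k(181,135)))
print('unit +x+y',tri((242.6,200.3),k(45,72)))
print('unit -x-y',tri((317.9,196),k(315,280)))
print('tray? spent pose now')
"
```

```text
pocket [290.13292713 190.95853826] (array([ 0.5752, -0.1321,  0.07  ]), array([-0.20458206, -0.03172746]), array([0.1205971 , 0.13658269]))
blue cap (array([ 0.5376, -0.3859,  0.093 ]), array([0.28704094, 0.0206743 ]), array([-0.1752775 , -0.22092476]))
spent cap (array([ 0.5753, -0.1325,  0.1147]), array([-0.86577418, -0.13938995]), array([0.51851248, 0.58830756]))
unit +x+y (array([ 0.6188, -0.0606,  0.0687]), array([-1.13238555, -0.21068647]), array([0.68227243, 0.72659534]))
unit -x-y (array([ 0.5106, -0.2067,  0.0692]), array([0.09567176, 0.0113672 ]), array([-0.05409533, -0.06626954]))
tray? spent pose now
```

```bash
python3 -c "
from h import *
to((.5752,-.132,.14),9.9)"
```

```text
t 14.93 pos [ 0.5765 -0.1344  0.1661] yaw 10.1 tilt 0.04 q [ 0.19  0.45 -0.07  1.74  0.04  0.95 -1.29] F [ 0.5 -0.8 -1.2] w 40.6
 -> xyz [-0.014 -0.043  0.434] twist [0.003 0.003 0.015]
```

Emit:
jog_arm(moves=[{"xyz":[-0.015,-0.04,0.2],"twist":[0,0,0.015],"grip":0.4},{"xyz":[-0.015,-0.04,0.4],"twist":[0,0,0.015],"grip":0.4},{"xyz":[-0.015,-0.04,0.42],"twist":[0,0,0.015],"grip":0.4},{"xyz":[-0.015,-0.04,0.42],"twist":[0,0,0.015],"grip":0.4}])

```text
clock: 15.42
position: [0.5754, -0.1309, 0.1406]
ee_rot: [-3.13, -0.273, 0.001]
force: [-1.3, -0.5, -0.9]
width: 0.441
```

```bash
python3 -c "
from h import *
to((.5752,-.132,.13),9.9)"
```

```text
t 15.43 pos [ 0.5754 -0.1309  0.1406] yaw 10.0 tilt 0.02 q [ 0.19  0.48 -0.07  1.77  0.04  0.9  -1.3 ] F [-1.3 -0.5 -0.9] w 40.6
 -> xyz [-0.006  0.017  0.177] twist [-0.     0.002  0.007]
```

Emit:
jog_arm(moves=[{"xyz":[0,0.005,0.05],"twist":[0,0,0],"grip":0.4},{"xyz":[0,0.005,0.09],"twist":[0,0,0],"grip":0.4},{"xyz":[0,0.005,0.13],"twist":[0,0,0],"grip":0.4},{"xyz":[0,0.005,0.17],"twist":[0,0,0],"grip":0.4},{"xyz":[0,0.005,0.2],"twist":[0,0,0],"grip":0.4}])

```text
clock: 16.05
position: [0.5754, -0.1311, 0.1286]
ee_rot: [-3.13, -0.273, 0.0]
force: [0.2, 0.8, -0.7]
width: 0.438
```

It entered freely. Continuing down.

Emit:
jog_arm(moves=[{"xyz":[0,0,0.05],"twist":[0,0,0],"grip":0.4},{"xyz":[0,0,0.1],"twist":[0,0,0],"grip":0.4},{"xyz":[0,0,0.15],"twist":[0,0,0],"grip":0.4},{"xyz":[0,0,0.2],"twist":[0,0,0],"grip":0.4},{"xyz":[0,0,0.25],"twist":[0,0,0],"grip":0.4}])

```text
clock: 16.68
position: [0.5755, -0.1312, 0.1136]
ee_rot: [3.13, 0.273, -0.0]
force: [0.3, -0.5, -1.1]
width: 0.442
```

Emit:
jog_arm(moves=[{"xyz":[0,0,0.05],"twist":[0,0,0],"grip":0.4},{"xyz":[0,0,0.1],"twist":[0,0,0],"grip":0.4},{"xyz":[0,0,0.15],"twist":[0,0,0],"grip":0.4},{"xyz":[0,0,0.2],"twist":[0,0,0],"grip":0.4},{"xyz":[0,0,0.25],"twist":[0,0,0],"grip":0.4}])

```text
clock: 17.3
position: [0.5755, -0.1312, 0.0986]
ee_rot: [3.13, 0.273, 0.0]
force: [-0.5, -0.3, -1.1]
width: 0.44
```

Emit:
jog_arm(moves=[{"xyz":[0,0,0.03],"twist":[0,0,0],"grip":0.4},{"xyz":[0,0,0.06],"twist":[0,0,0],"grip":0.4},{"xyz":[0,0,0.09],"twist":[0,0,0],"grip":0.4},{"xyz":[0,0,0.11],"twist":[0,0,0],"grip":0.4},{"xyz":[0,0,0.12],"twist":[0,0,0],"grip":0.4}])

```text
clock: 17.92
position: [0.5755, -0.1312, 0.0916]
ee_rot: [3.13, 0.273, 0.0]
force: [-0.4, 0.3, -0.3]
width: 0.442
```

The cartridge is at the seal now. I'll release, rise, shut the fingers and press on the flat cap.

Emit:
jog_arm(moves=[{"xyz":[0,0,0],"twist":[0,0,0],"grip":0},{"xyz":[0,0,0],"twist":[0,0,0],"grip":-0.3},{"xyz":[0,0,0],"twist":[0,0,0],"grip":-0.7},{"xyz":[0,0,0],"twist":[0,0,0],"grip":-0.8},{"xyz":[0,0,0],"twist":[0,0,0],"grip":-0.8}])

```text
clock: 18.55
position: [0.5755, -0.1312, 0.0916]
ee_rot: [3.13, 0.273, 0.0]
force: [0.2, -0.2, 0.3]
width: 0.874
```

Emit:
jog_arm(moves=[{"xyz":[0,0,-0.3],"twist":[0,0,0],"grip":-0.8},{"xyz":[0,0,-0.8],"twist":[0,0,0],"grip":-0.8},{"xyz":[0,0,-1.2],"twist":[0,0,0],"grip":-0.8},{"xyz":[0,0,-1.2],"twist":[0,0,0],"grip":-0.8}])

```text
clock: 19.05
position: [0.5771, -0.1314, 0.1668]
ee_rot: [3.129, 0.273, 0.008]
force: [-0.7, 0.2, -0.2]
width: 0.897
```

Emit:
jog_arm(moves=[{"xyz":[0,0,0],"twist":[0,0,0],"grip":1},{"xyz":[0,0,0],"twist":[0,0,0],"grip":1},{"xyz":[0,0,0],"twist":[0,0,0],"grip":1},{"xyz":[0,0,0.1],"twist":[0,0,0],"grip":1},{"xyz":[0,0,0.2],"twist":[0,0,0],"grip":1}])

```text
clock: 19.68
position: [0.5753, -0.1312, 0.1509]
ee_rot: [-3.13, -0.273, 0.001]
force: [0.0, 0.1, -1.0]
width: 0.406
```

```bash
python3 -c "
from h import *
to((.5752,-.1315,.135),9.9)"
```

```text
t 19.68 pos [ 0.5753 -0.1312  0.1509] yaw 10.0 tilt 0.03 q [ 0.19  0.47 -0.07  1.76  0.04  0.92 -1.3 ] F [ 0.   0.1 -1. ] w 37.3
 -> xyz [-0.003  0.005  0.265] twist [-0.001  0.003  0.007]
```

Emit:
jog_arm(moves=[{"xyz":[0,0,0],"twist":[0,0,0],"grip":1},{"xyz":[0,0,0],"twist":[0,0,0],"grip":1},{"xyz":[0,0,0.05],"twist":[0,0,0],"grip":1},{"xyz":[0,0,0.1],"twist":[0,0,0],"grip":1},{"xyz":[0,0,0.15],"twist":[0,0,0],"grip":1}])

```text
clock: 20.3
position: [0.5754, -0.1312, 0.1424]
ee_rot: [3.13, 0.273, -0.0]
force: [0.5, -0.3, 0.2]
width: 0.005
```

Emit:
jog_arm(moves=[{"xyz":[0,0,0.03],"twist":[0,0,0],"grip":1},{"xyz":[0,0,0.06],"twist":[0,0,0],"grip":1},{"xyz":[0,0,0.09],"twist":[0,0,0],"grip":1},{"xyz":[0,0,0.12],"twist":[0,0,0],"grip":1},{"xyz":[0,0,0.12],"twist":[0,0,0],"grip":1}])

```text
clock: 20.92
position: [0.5754, -0.1312, 0.1353]
ee_rot: [-3.13, -0.273, 0.0]
force: [0.0, -0.5, 0.9]
width: 0.001
```

Emit:
jog_arm(moves=[{"xyz":[0,0,0.02],"twist":[0,0,0],"grip":1},{"xyz":[0,0,0.04],"twist":[0,0,0],"grip":1},{"xyz":[0,0,0.06],"twist":[0,0,0],"grip":1},{"xyz":[0,0,0.06],"twist":[0,0,0],"grip":1}])

```text
clock: 21.42
position: [0.5757, -0.1312, 0.1322]
ee_rot: [3.129, 0.273, 0.001]
force: [-0.9, -0.1, 5.1]
width: 0.001
```

Emit:
jog_arm(moves=[{"xyz":[0,0,0.02],"twist":[0,0,0],"grip":1},{"xyz":[0,0,0.04],"twist":[0,0,0],"grip":1},{"xyz":[0,0,0.04],"twist":[0,0,0],"grip":1}])

```text
clock: 21.8
position: [0.576, -0.1312, 0.13]
ee_rot: [3.129, 0.273, 0.002]
force: [-0.4, -0.0, 6.8]
width: 0.004
```

Emit:
jog_arm(moves=[{"xyz":[0,0,0.02],"twist":[0,0,0],"grip":1},{"xyz":[0,0,0.04],"twist":[0,0,0],"grip":1},{"xyz":[0,0,0.04],"twist":[0,0,0],"grip":1}])

```text
clock: 22.18
position: [0.5761, -0.1312, 0.1278]
ee_rot: [3.129, 0.273, 0.002]
force: [-1.0, -0.0, 8.5]
width: 0.005
```

Emit:
jog_arm(moves=[{"xyz":[0,0,0.02],"twist":[0,0,0],"grip":1},{"xyz":[0,0,0.03],"twist":[0,0,0],"grip":1},{"xyz":[0,0,0.03],"twist":[0,0,0],"grip":1}])

```text
clock: 22.55
position: [0.5762, -0.1313, 0.1261]
ee_rot: [3.129, 0.273, 0.003]
force: [-1.1, 0.2, 7.5]
width: 0.007
```

Emit:
jog_arm(moves=[{"xyz":[0,0,0.015],"twist":[0,0,0],"grip":1},{"xyz":[0,0,0.025],"twist":[0,0,0],"grip":1},{"xyz":[0,0,0.025],"twist":[0,0,0],"grip":1}])

```text
clock: 22.92
position: [0.5763, -0.1313, 0.1247]
ee_rot: [3.129, 0.273, 0.003]
force: [-0.4, -0.1, 10.5]
width: 0.003
```

Emit:
jog_arm(moves=[{"xyz":[0,0,0.015],"twist":[0,0,0],"grip":1},{"xyz":[0,0,0.025],"twist":[0,0,0],"grip":1},{"xyz":[0,0,0.025],"twist":[0,0,0],"grip":1}])

```text
clock: 23.3
position: [0.5763, -0.1313, 0.1235]
ee_rot: [3.129, 0.273, 0.003]
force: [-2.8, -0.8, 11.9]
width: 0.004
```

Emit:
jog_arm(moves=[{"xyz":[0,0,0.015],"twist":[0,0,0],"grip":1},{"xyz":[0,0,0.025],"twist":[0,0,0],"grip":1},{"xyz":[0,0,0.025],"twist":[0,0,0],"grip":1}])

```text
clock: 23.68
position: [0.5763, -0.1313, 0.1222]
ee_rot: [3.129, 0.273, 0.003]
force: [-2.7, 0.9, 15.0]
width: 0.005
```

Emit:
jog_arm(moves=[{"xyz":[0,0,0.015],"twist":[0,0,0],"grip":1},{"xyz":[0,0,0.025],"twist":[0,0,0],"grip":1},{"xyz":[0,0,0.025],"twist":[0,0,0],"grip":1}])

```text
clock: 24.05
position: [0.5764, -0.1313, 0.121]
ee_rot: [3.129, 0.273, 0.004]
force: [-4.7, 0.1, 17.6]
width: 0.006
```

Subtracting the unit's sink (~0.45 mm/N), relative travel is about 5.5 mm, which is seal (3.5 mm) plus hard stop (2 mm). That makes it likely home, so I'll back off slowly and check.

Emit:
jog_arm(moves=[{"xyz":[0,0,-0.04],"twist":[0,0,0],"grip":1},{"xyz":[0,0,-0.08],"twist":[0,0,0],"grip":1},{"xyz":[0,0,-0.12],"twist":[0,0,0],"grip":1},{"xyz":[0,0,-0.15],"twist":[0,0,0],"grip":1},{"xyz":[0,0,-0.15],"twist":[0,0,0],"grip":1}])

```text
clock: 24.68
position: [0.576, -0.1313, 0.1289]
ee_rot: [3.129, 0.273, 0.002]
force: [0.1, -0.7, 5.1]
width: 0.007
```

Emit:
jog_arm(moves=[{"xyz":[0,0,-0.02],"twist":[0,0,0],"grip":1},{"xyz":[0,0,-0.02],"twist":[0,0,0],"grip":1}])

```text
clock: 24.92
position: [0.5758, -0.1313, 0.1296]
ee_rot: [3.129, 0.273, 0.001]
force: [0.7, -0.8, 3.6]
width: 0.003
```

Emit:
jog_arm(moves=[{"xyz":[0,0,-0.02],"twist":[0,0,0],"grip":1},{"xyz":[0,0,-0.02],"twist":[0,0,0],"grip":1}])

```text
clock: 25.18
position: [0.5753, -0.1311, 0.1304]
ee_rot: [-3.13, -0.273, 0.001]
force: [0.5, -0.4, 1.4]
width: 0.005
```

The cap now leaves contact at tip height 0.1196 m. A latched cartridge's cap is at 0.120 m, and the seal contact was about 0.1235 m. I'll retreat clear and look.

Emit:
jog_arm(moves=[{"xyz":[0,0,-0.4],"twist":[0,0,0],"grip":1},{"xyz":[0,0,-1.2],"twist":[0,0,0],"grip":1},{"xyz":[0,0,-2.0],"twist":[0,0,0],"grip":1},{"xyz":[0,0.8,-2.0],"twist":[0,0,0],"grip":1},{"xyz":[0,1.6,-2.0],"twist":[0,0,0],"grip":1}])

```text
clock: 25.8
position: [0.5923, -0.2261, 0.2511]
ee_rot: [-3.129, -0.276, -0.001]
force: [0.1, 0.4, -0.9]
width: 0.004
```

Emit:
jog_arm(moves=[{"xyz":[-0.3,0.8,0],"twist":[0,0,0],"grip":1},{"xyz":[-0.6,1.6,0],"twist":[0,0,0],"grip":1},{"xyz":[-0.9,2.4,0],"twist":[0,0,0],"grip":1},{"xyz":[-0.9,2.4,0],"twist":[0,0,0],"grip":1},{"xyz":[-0.9,2.4,0],"twist":[0,0,0],"grip":1}])

```text
clock: 26.42
position: [0.5636, -0.3762, 0.2498]
ee_rot: [-3.128, -0.273, 0.001]
force: [-0.1, 0.5, -0.3]
width: 0.007
```

```bash
python3 -c "
from h import *
a=arm.get_image('scene');b=arm.get_image('top')
o=np.hstack([cv2.resize(a[150:310,220:340],None,fx=3.3,fy=3.3,interpolation=2),cv2.resize(b[155:275,200:320],None,fx=4.4,fy=4.4,interpolation=2)[:528]])
cv2.imwrite('pics/k1.png',o);print(o.shape)" || python3 -c "
from h import *
a=arm.get_image('scene');b=arm.get_image('top')
A=cv2.resize(a[150:310,220:340],(390,520),interpolation=2);B=cv2.resize(b[155:285,200:300],(400,520),interpolation=2)
cv2.imwrite('pics/k1.png',np.hstack([A,B]))
to((.4,-.3,.25),10)"
```

```text
(528, 924, 3)
```

View pics/k1.png

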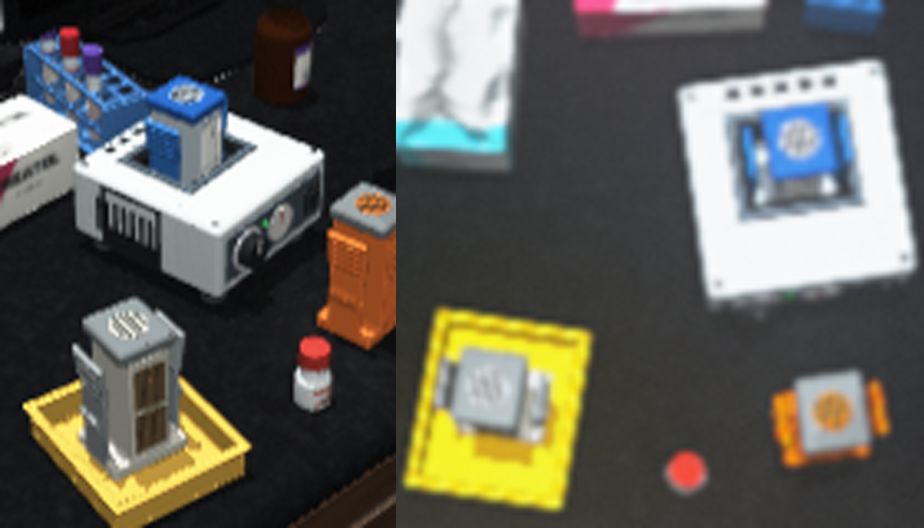

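The picture shows the blue cartridge seated upright in the pocket with both tabs standing out at (752,150) and (838,140). Their span, about 112 px, matches the grey cartridge's free tabs. The grey cartridge stands upright in the tray at (490,388), and nothing else has moved. Handing in.

```bash
python3 -c "
from cell import arm
print(arm.observe()['clock'],arm.sign_off())"
```

```text
the job is handed in; nothing more can be done
26.525 None
```

The filter is changed and the job was handed in at 26.5 s. The sign-off gives no verdict, so what follows is from my own checks.

**Grey cartridge:** I pinched it free with a 10 N grip, lifted it straight out and set it upright in the yellow tray. The last picture shows it standing near the tray's middle, let go.

**Blue cartridge:** I lowered it into the pocket without contact forces, released it at the seal and pressed it home with shut fingers on its cap.
- **Push force:** it peaked at about 17.6 N, with about 4.7 N sideways at the end. That is above the 12–15 N stated for the snap but below 20 N. I felt no distinct snap, so "home" rests on the two checks below.
- **Seated height:** on backing off, contact ended with the cap at about 0.120 m, which is the height for a latched cartridge. It first met the seal at about 0.1235 m.
- **Tabs:** the top view shows both tabs sprung out, with about the same span as the grey cartridge's free tabs.

**Other items:** the vial and bottle look unmoved in the last picture, but I did not measure them. The timer was outside that picture, so I did not check it at the end. The arm stayed well clear of it.

**Disagreement:** the two cameras disagreed on the pocket's position when I took the unit's top at 62 mm above the bench. Triangulating put it near 70 mm, closer to 62 mm above the unit's own origin (72 mm above the bench). I used the triangulated position, and the cartridge went in cleanly there.

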